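# Empty the sealer's catch tray into the carrying tray

## Task

Empty the sealing machine: pull out its catch tray by the blue tab and move the two white slide mailers in it to the shallow off-white carrying tray one at a time, the upper one first, laying each flat on the tray's floor, label side up and side by side, without dropping it. Then push the empty catch tray fully home again and let go. Leave the other things on the desk as they are.

Things in the scene. Friction and masses are not known exactly. Their poses are not given: they have to be found in the camera images.
- sealer: low white bench machine, 160 (x) x 170 (y) x 76 mm high, fixed to the desk. Origin: centre of its underside, on the desk. Its -x side is the open front, facing roughly to the robot; z up. Its roof covers the catch tray when that is in.
- catch_tray (a joint): travel (m) of the dark catch tray with light grey front panel: 0 home (panel flush with the machine's front), 0.13 fully out; slides to machine -x, stays where left, takes about 1 N. At value j its inside runs from machine x = -0.076 - j to 0.057 - j and is 130 mm wide (y). Above the desk: floor top 9 mm, walls to 24 mm, front panel (144 mm wide) to 58 mm.
- tab_grip (a point): centre of the blue pull tab that stands out forward (machine -x) from the middle of the catch tray's front panel and moves with it: 14 mm thick (y), 33 mm long (x), from 24 to 56 mm above the desk; this point is 40 mm above the desk, 16 mm in front of the panel. Axes as the machine's. Can be pinched across its 14 mm from above.
- mailer_upper: the upper of two similar closed white plastic slide mailers (33 x 84 x 10 mm, about 20 g, a small label on top); lies across the lower one in the catch tray, its underside 19 mm above the desk. Origin: centre of its underside; x across its 33 mm, y along its 84 mm, z up out of its label side.
- mailer_lower: the lower of the two white plastic slide mailers (33 x 84 x 10 mm, about 20 g), on the catch tray's floor under the upper one, turned by about 15 to 30 degrees to it. Origin and axes as for mailer_upper.
- tote: the carrying tray: shallow loose off-white plastic tray, 128 (x) x 176 (y) x 20 mm high, 0.5 kg; walls 3 mm thick, floor top 3 mm above its underside, so 122 x 170 mm inside. Origin: centre of its underside; z up. Room for both mailers side by side, each with its 84 mm along the tray's x.
- oil_bottle: bystander: small brown bottle with black cap, 28 mm across, 64 mm high, loose; origin at the centre of its underside
- petri_dish: bystander: closed petri dish, 60 mm across, 16 mm high, loose; origin at the centre of its underside
- memory_stick: bystander: red memory stick, 18 x 56 x 9 mm, lying loose; origin at the centre of its underside

How it is judged (in metres and radians):
On the way, in this order (a step that is already met when the one before it is completed fails the run):
1. the upper mailer lies flat in the carrying tray while the lower one is still in the catch tray (x of mailer_upper in the frame of tote between -0.061 and 0.061 m and y of mailer_upper in the frame of tote between -0.085 and 0.085 m and z of mailer_upper in the frame of tote between -0.003 and 0.007 m and angle between mailer_upper's own z axis and vertical below 0.08 rad and x of mailer_lower in the frame of tab_grip between 0.015 and 0.165 m and y of mailer_lower in the frame of tab_grip between -0.07 and 0.07 m and z of mailer_lower in the frame of tab_grip between -0.045 and 0 m), for 0.2 s.
2. both mailers lie flat on the floor of the carrying tray (x of mailer_upper in the frame of tote between -0.061 and 0.061 m and y of mailer_upper in the frame of tote between -0.085 and 0.085 m and z of mailer_upper in the frame of tote between -0.003 and 0.007 m and angle between each of mailer_upper, mailer_lower's own z axis and vertical below 0.08 rad and x of mailer_lower in the frame of tote between -0.061 and 0.061 m and y of mailer_lower in the frame of tote between -0.085 and 0.085 m and z of mailer_lower in the frame of tote between -0.003 and 0.007 m), for 0.2 s.
At the end, for the whole second after the job is handed in: Both mailers lie at rest within the carrying tray's walls, flat (within 0.08 rad) and label side up on its floor (underside no more than 7 mm above the carrying tray's underside, so not one on the other), and the catch tray is home to within 6 mm (all of step 2 and value of joint catch_tray below 0.006 m and linear speed of each of mailer_upper, mailer_lower, tote below 0.02 m/s); the robot touches nothing.
It fails at once if a mailer is dropped into the carrying tray (faster than 0.5 m/s over it, in the last 50 mm) (x of mailer_upper in the frame of tote between -0.061 and 0.061 m and y of mailer_upper in the frame of tote between -0.085 and 0.085 m and z of mailer_upper in the frame of tote between 0.003 and 0.05 m and linear speed of mailer_upper above 0.5 m/s).
It fails at once if a mailer is dropped into the carrying tray (faster than 0.5 m/s over it, in the last 50 mm) (x of mailer_lower in the frame of tote between -0.061 and 0.061 m and y of mailer_lower in the frame of tote between -0.085 and 0.085 m and z of mailer_lower in the frame of tote between 0.003 and 0.05 m and linear speed of mailer_lower above 0.5 m/s).
It fails at once if the brown bottle is pushed more than 30 mm or knocked over (distance of oil_bottle from where it was at the start of the episode above 0.03 m or angle between oil_bottle's own z axis and vertical above 0.5 rad).
It fails at once if the petri dish is pushed more than 30 mm or knocked over (distance of petri_dish from where it was at the start of the episode above 0.03 m or angle between petri_dish's own z axis and vertical above 0.5 rad).
It fails at once if the memory stick is pushed more than 30 mm or knocked over (distance of memory_stick from where it was at the start of the episode above 0.03 m or angle between memory_stick's own z axis and vertical above 0.5 rad).
It also fails if it takes over 72 s, if anything falls off the work surface, if the arm or the gripper's body presses on something with over 40 N, if the wrist force passes 120 N, or if a joint passes its speed limit or range.

## Robot

A 7-joint arm with a two-finger parallel gripper is mounted at the origin on a cart in front of the work surface, level with it; the furniture and walls round the work are solid. World frame = base frame: x ahead of the robot, y to its left, z up, the work surface at z = 0. Lengths are in mm, angles in rad, forces in N, time in s.
With the tool pointing down it reaches from about 425 to 925 mm from the base axis. Payload 6.8 kg.
Tool frame: the origin (TCP) lies at the very end of the fingers, on their centre line; the grasp point (between the pads) lies 19 mm behind it; z points along the fingers, y is the line along which they close (so a half turn about z gives the same grasp; the last joint's range is limited). The gripper opens to 88 mm and grips with 3 to 60 N. Pads are 20 mm wide; open, the fingers measure 115 mm over their backs; the gripper's body (75 mm by 178 mm) begins 61 mm behind the grasp point.
Start: joints at [-1.308, 0.477, 0.022, 1.555, -0.011, 1.109, -0.083], TCP at [244.591, 629.144, 222.664] pointing down, gripper open.
Joint ranges: [-2.96, 2.96], [-0.34, 2.1], [-1.41, 1.46], [0.24, 2.44], [-1.37, 4.51], [0.17, 1.92], [-2.96, 2.96]. Speed limits (rad/s): [2.39, 2.39, 3.14, 3.14, 3.14, 3.14, 3.14].

## Interface

Orientations are given as a unit quaternion [x, y, z, w].
In Python, from workcell import * gives the robot as it stands.
- The arm moves only by the tool jog_arm, never from a script. Its argument "plan" is a list of rows, each a list of 3 entries, a list of its own where there are three numbers: the shift along the tool's x, y, z in units of 0.5 m (1.0 is 0.5 m), then the turn, a rotation vector about the tool's x, y, z in units of 60 degrees (1.0 is 60 degrees), then the gripper command: -1 is fully open, 1 is shut, values between are in proportion. In form: [[[tx, ty, tz], [ax, ay, az], grip], ...]. A call has 1 to 8 rows; each row shifts and turns the commanded pose from where the row before left it, along the tool's axes as they then stand; what a row does not reach is not made up. A row lasts 1/12 s, in which the tool goes at most 41.7 mm and 7.16 degrees, less where a joint would pass 70% of its speed; a pose out of reach is approached as far as the arm can. A call with a number of a shift or a turn outside -1 to 1 is refused whole. A call with a gripper value outside its range is refused whole. The fingers move at their own pace and stop on an object; "newtons" is the grip in N (left out, the last holds). Time passes only in rows, so rows that do not move let the fingers close. It gives the time, the measured TCP pose, the force, the opening and the grip force at its end, in the units of the state.
- get_obs(): the state, without advancing time (a new reading comes with each control period).
- capture(name): name is "side" or "top"; returns a dict with "pixels" (384x512x3 uint8, red, green, blue), "range_z" (384x512 float32, mm along the optical axis (not along the pixel's ray), 0 where there is no reading), "fx", "fy", "cx", "cy" (pixels), "view" (4x4, takes a point from world to camera coordinates). Camera axes: x right, y up, looking along -z (the intrinsics and any distortion apply to the point x, -y, -z); pixel columns grow to the right and rows downward; lengths in mm; the calibration is good to about 2 mm. A picture is of the moment at which its call begins.
- job_done(): hands the job in; it is judged then, once.
Trained networks look in a picture, given as the dict that the camera call returned (one of the last four; its "shot" number tells which), for a name from the list of things; names that differ only in an ending like _2 or _b are one class to them, and where a whole thing is asked for, a point or a joint stands for the part that bears it (a point fixed in the world has none). Each returns a list of dicts, best first, with "score" (0 to 1); they miss things now and then, are a little off and sometimes report something else, mostly with a low value. They report only what shows in the picture. A call takes as long as a camera call.
- look_for(label, picture): "box" ([left, top, right, bottom] in pixels, round what is visible of it).
The state is a dict: "clock": time; "qpos": joint angles; "qd": joint speeds; "tau": joint torques, N m; "ee_pos": TCP position; "orientation": TCP orientation; "force": force on the tool from outside, world axes, zero at the start; "wrist_torque": the same for the moment, N m; "width": finger opening in mm; "grip_force": force on a finger pad.
Only numpy, scipy, OpenCV 4.12 (cv2) and the standard library are available. Lean on these libraries where they do the work, as an engineer would, in place of code of your own. Each camera call takes 0.05 s, during which the arm holds its last target. There are 200 camera calls.

## Working session

There is one attempt and no reset: what is moved stays moved. The work goes in short steps, Python scripts to look and compute and a tool call to move; the robot and the scene stay as the last step left them, time stands still between calls to the robot, and variables do not carry over. Pictures are saved under pics/ and viewed, at most 10 in all, crops included, and the job is handed in when it is done.

Besides the shell and the picture viewer there is one more tool, called after "Call:" by a JSON object that holds its "api" and its "payload", one argument or row to a line. jog_arm: Moves the arm, as the interface text tells. Its arguments: {"type":"object","properties":{"plan":{"type":"array","items":{"type":"array"}},"newtons":{"type":"number"}},"required":["plan"]}

```bash
mkdir -p pics; cat > h.py <<'E'
from workcell import *
import numpy as np, cv2
def world(c):
    z=c["range_z"]; v,u=np.mgrid[0:z.shape[0],0:z.shape[1]]
    p=np.stack([(u-c["cx"])/c["fx"]*z,-(v-c["cy"])/c["fy"]*z,-z,np.ones_like(z)],-1)
    w=p@np.linalg.inv(np.array(c["view"])).T
    w=w[...,:3]; w[z==0]=np.nan
    return w
def save(c,n): cv2.imwrite("pics/"+n,cv2.cvtColor(c["pixels"],cv2.COLOR_RGB2BGR))
E
python3 - <<'E'
from h import *
o=get_obs(); print(o)
ims=[]
for n in("top","side"):
    c=capture(n); ims.append(c["pixels"]); w=world(c)
    print(n,{k:v for k,v in c.items() if k not in("pixels","range_z")})
    for l in ["sealer","tab_grip","catch_tray","mailer_upper","mailer_lower","tote","oil_bottle","petri_dish","memory_stick"]:
        for d in look_for(l,c)[:1]:
            b=np.array(d["box"]); x,y=((b[:2]+b[2:])/2).astype(int); print(l,round(d["score"],2),b.round(),w[min(y,383),min(x,511)].round())
    np.savez(n+"0.npz",w=w,p=c["pixels"]); save(c,n+"0.png")
E
```

```text
{'clock': 0.0, 'qpos': array([-1.30812065,  0.4777758 ,  0.02233067,  1.5564281 , -0.01146407,
        1.10929318, -0.08310111]), 'qd': array([ 0.00025498,  0.00132175,  0.0002694 , -0.0015041 ,  0.00038726,
        0.00012192,  0.00097253]), 'tau': array([-1.28766300e-03, -5.82836258e+01,  1.53418534e+00, -2.72618401e+01,
       -5.43719076e-02,  1.69215747e-02,  1.70995422e-04]), 'ee_pos': array([244.38251503, 628.5729707 , 221.70771487]), 'orientation': array([ 1.84305640e-01,  9.82868578e-01, -8.84090628e-04, -8.49622593e-05]), 'force': array([-0.22463989, -0.10382638, -0.22139314]), 'wrist_torque': array([ 0.0328099 , -0.02364834,  0.01068324]), 'grip_force': 0.0, 'width': 87.83414583893082}
top {'fx': 415.79117301354086, 'fy': 415.79117301354086, 'cx': 255.7418276888408, 'cy': 186.24025938392782, 'view': array([[-7.36438795e-03, -9.99972817e-01,  3.63022072e-04,
         3.69493124e+01],
       [ 9.99008449e-01, -7.34134448e-03,  4.39115484e-02,
        -5.73109736e+02],
       [-4.39076897e-02,  6.86043795e-04,  9.99035357e-01,
        -1.19627740e+03],
       [ 0.00000000e+00
[... 719 characters left out ...]
 [ 3.87031345e-01,  5.59363238e-01,  7.33020809e-01,
        -2.56240526e+02],
       [-4.20621934e-01, -6.00337642e-01,  6.80199900e-01,
        -8.79884354e+02],
       [ 0.00000000e+00,  0.00000000e+00,  0.00000000e+00,
         1.00000000e+00]]), 'shot': 2}
sealer 0.79 [227. 130. 311. 202.] [653.  47.  75.]
tab_grip 0.82 [231. 163. 272. 200.] [600.  57.  37.]
catch_tray 0.94 [234. 162. 271. 201.] [600.  52.  40.]
mailer_lower 0.6 [364. 243. 372. 250.] [ 676. -301.   59.]
tote 0.86 [244. 235. 318. 298.] [ 508. -200.    2.]
oil_bottle 0.49 [365. 244. 374. 246.] [ 678. -301.   62.]
petri_dish 0.68 [151. 150. 173. 167.] [453. 316.  15.]
memory_stick 0.7 [294. 203. 310. 217.] [666. -82.   5.]
```

```bash
python3 - <<'E'
from h import *
a=np.load("top0.npz"); b=np.load("side0.npz")
ca=cv2.resize(a["p"][100:260,130:400],None,fx=2.9,fy=2.9,interpolation=cv2.INTER_CUBIC)[:, :783]
cv2.imwrite("pics/t.png",ca[...,::-1])
ca=cv2.resize(b["p"][110:310,130:390],None,fx=2.9,fy=2.9,interpolation=cv2.INTER_CUBIC)
cv2.imwrite("pics/s.png",ca[...,::-1])
# rects
def fit(w,m,name):
    p=w[m&np.isfinite(w[...,2])][:,:2].astype(np.float32); r=cv2.minAreaRect(p); print(name,len(p),r)
for n,q in(("top",a),("side",b)):
    w=q["w"];X,Y,Z=w[...,0],w[...,1],w[...,2]
    fit(w,(Z>66)&(Z<90)&(X>560)&(X<800)&(Y>-40)&(Y<200),n+" roof")
    fit(w,(Z>12)&(Z<28)&(X>410)&(X<610)&(Y>-330)&(Y<-90),n+" tote")
    P=q["p"].astype(int); blue=(P[...,2]>P[...,0]+50)&(X>500)&(X<680)
    fit(w,blue,n+" blue"); print(np.nanmedian(w[blue],0), np.nanmax(Z[blue]))
E
```

```text
top roof 3487 ((678.1793823242188, 82.68889617919922), (160.71083068847656, 169.99632263183594), 9.434256553649902)
top tote 236 ((499.6471252441406, -210.32345581054688), (177.29318237304688, 127.9798583984375), 82.49698638916016)
top blue 100 ((547.6077880859375, 291.32861328125), (79.40653991699219, 568.8306274414062), 13.60272216796875)
[570.96065046  68.43893203  53.8572695 ] 79.51157131187892
side roof 2223 ((681.134521484375, 79.8427505493164), (162.18374633789062, 172.2544403076172), 9.193049430847168)
side tote 298 ((505.58837890625, -198.33079528808594), (148.61581420898438, 130.11451721191406), 82.83670806884766)
side blue 106 ((606.5286865234375, 46.59268569946289), (52.51044845581055, 99.82445526123047), 42.312564849853516)
[581.23516667  58.62982875  49.81398825] 77.84491319833683
```

View pics/t.png

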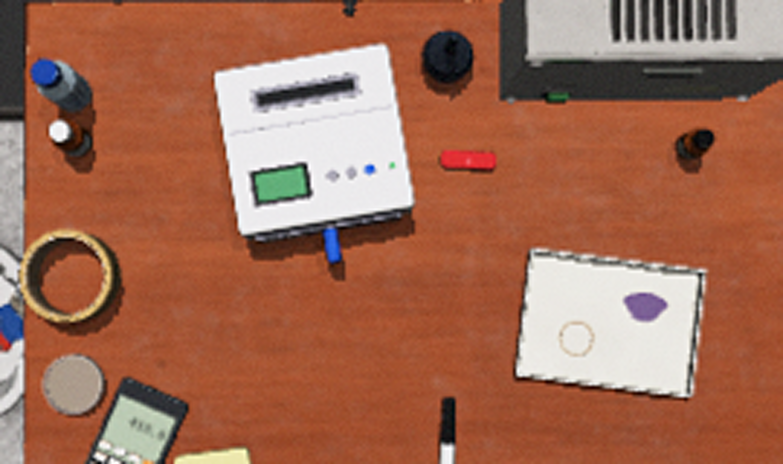

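View pics/s.png

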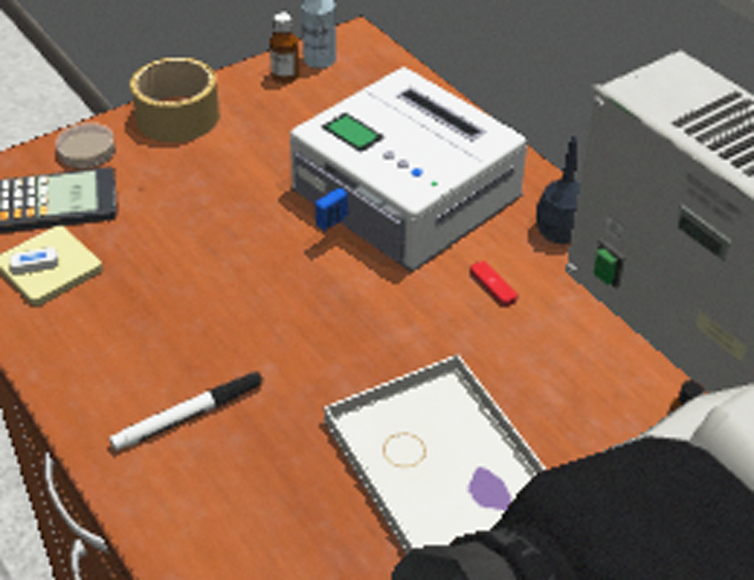

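The tops show the sealer (top crop 315,140; tab at 333,245), red stick at 467,160, tote at 610,325; the left bottle at 68,135 or the right one at 695,143 is a bystander or decoy. The dark object at the lower right of the side view needs identifying before I move: it may be the arm.

```bash
python3 - <<'E'
from h import *
b=np.load("side0.npz"); w=b["w"]
for v,u in((285,340),(275,370),(305,290),(300,370),(262,385)): print(u,v,w[v,u].round())
a=np.load("top0.npz");w=a["w"]
m=(w[...,2]>90); print(np.argwhere(m).min(0),np.argwhere(m).max(0)); 
im=np.hstack([cv2.resize(x["p"],(400,300)) for x in(a,b)]); cv2.imwrite("pics/both.png",im[...,::-1])
E
```

```text
340 285 [ 298. -522.  481.]
370 275 [ 338. -523.  466.]
290 305 [ 244. -519.  494.]
370 300 [ 312. -545.  475.]
385 262 [ 369. -517.  456.]
[0 0] [383 511]
```

View pics/both.png

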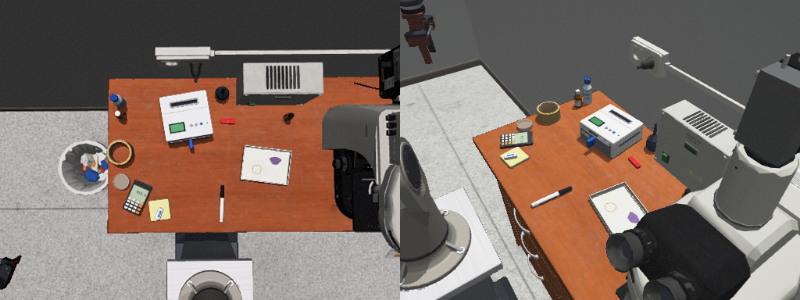

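The object at the side view's lower right (170 to 390 px in the full image) is a microscope at y≈-520, well clear. The arm is off to the left. The oil bottle (black cap) is the right-hand one at about (673,-285).

```bash
cat >> h.py <<'E'
from scipy.spatial.transform import Rotation as R
import json
def yaw(o=None):
    m=R.from_quat((o or get_obs())["orientation"]).as_matrix(); return np.degrees(np.arctan2(m[1,1],m[0,1]))
def plan(stops,g,step=40.,p=None,y=None):
    """stops: list of (x,y,z,yaw of tool y); prints rows in tool axes/units"""
    o=get_obs()
    if p is None: p=o["ee_pos"]; y=yaw(o); print("at",p.round(1),"yaw",round(y,1),"tilt",R.from_quat(o["orientation"]).as_matrix()[:,2].round(3),"t",round(o["clock"],1))
    rows=[]; p=np.array(p,float)
    for s in stops:
        d=np.array(s[:3])-p; dy=s[3]-y; n=max(1,int(np.ceil(max(np.linalg.norm(d)/step,abs(dy)/7))))
        for k in range(n):
            a=np.radians(y+dy*k/n); tx=np.array([-np.sin(a),np.cos(a),0]); ty=np.array([np.cos(a),np.sin(a),0]); v=d/n/500
            rows.append([[round(float(v@tx),3),round(float(v@ty),3),round(float(-v[2]),3)],[0,0,round(-dy/n/60,3)],g])
        p=np.array(s[:3],float); y=s[3]
    for i in range(0,len(rows),8): print(json.dumps(rows[i:i+8]).replace(" ",""))
E
python3 -c "
from h import *
plan([(584.5,66,110,99.3)],-1)
plan([(584.5,66,22,99.3)],-1,22.,[584.5,66,110],99.3)"
```

```text
at [244.6 629.1 222.7] yaw 68.8 tilt [-0.  0. -1.] t 1.0
[[[-0.061,-0.047,0.013],[0,0,-0.03],-1],[[-0.06,-0.049,0.013],[0,0,-0.03],-1],[[-0.058,-0.051,0.013],[0,0,-0.03],-1],[[-0.057,-0.053,0.013],[0,0,-0.03],-1],[[-0.055,-0.055,0.013],[0,0,-0.03],-1],[[-0.053,-0.056,0.013],[0,0,-0.03],-1],[[-0.051,-0.058,0.013],[0,0,-0.03],-1],[[-0.05,-0.059,0.013],[0,0,-0.03],-1]]
[[[-0.048,-0.061,0.013],[0,0,-0.03],-1],[[-0.046,-0.062,0.013],[0,0,-0.03],-1],[[-0.044,-0.064,0.013],[0,0,-0.03],-1],[[-0.042,-0.065,0.013],[0,0,-0.03],-1],[[-0.04,-0.066,0.013],[0,0,-0.03],-1],[[-0.038,-0.068,0.013],[0,0,-0.03],-1],[[-0.035,-0.069,0.013],[0,0,-0.03],-1],[[-0.033,-0.07,0.013],[0,0,-0.03],-1]]
[[[-0.031,-0.071,0.013],[0,0,-0.03],-1]]
[[[0.0,0.0,0.044],[0,0,-0.0],-1],[[0.0,0.0,0.044],[0,0,-0.0],-1],[[0.0,0.0,0.044],[0,0,-0.0],-1],[[0.0,0.0,0.044],[0,0,-0.0],-1]]
```

Call:
{"api": "jog_arm", "payload": {
  "plan": [
    [[-0.061,-0.047,0.013],[0,0,-0.03],-1],
    [[-0.06,-0.049,0.013],[0,0,-0.03],-1],
    [[-0.058,-0.051,0.013],[0,0,-0.03],-1],
    [[-0.057,-0.053,0.013],[0,0,-0.03],-1],
    [[-0.055,-0.055,0.013],[0,0,-0.03],-1],
    [[-0.053,-0.056,0.013],[0,0,-0.03],-1],
    [[-0.051,-0.058,0.013],[0,0,-0.03],-1],
    [[-0.05,-0.059,0.013],[0,0,-0.03],-1]
  ],
  "newtons": 20
}}

```text
clock: 1.67
ee_pos: [405.5, 362.7, 170.7]
orientation: [0.059, 0.998, 0.0, 0.0]
force: [0.5, 0.6, 0.4]
width: 88.0
grip_force: 0.0
```

Call:
{"api": "jog_arm", "payload": {
  "plan": [
    [[-0.048,-0.061,0.013],[0,0,-0.03],-1],
    [[-0.046,-0.062,0.013],[0,0,-0.03],-1],
    [[-0.044,-0.064,0.013],[0,0,-0.03],-1],
    [[-0.042,-0.065,0.013],[0,0,-0.03],-1],
    [[-0.04,-0.066,0.013],[0,0,-0.03],-1],
    [[-0.038,-0.068,0.013],[0,0,-0.03],-1],
    [[-0.035,-0.069,0.013],[0,0,-0.03],-1],
    [[-0.033,-0.07,0.013],[0,0,-0.03],-1]
  ]
}}

```text
clock: 2.33
ee_pos: [566.6, 97.9, 118.6]
orientation: [-0.067, 0.998, 0.0, 0.0]
force: [0.3, 1.5, -0.7]
width: 87.7
grip_force: 0.0
```

Call:
{"api": "jog_arm", "payload": {
  "plan": [
    [[-0.031,-0.071,0.013],[0,0,-0.03],-1],
    [[0,0,0],[0,0,0],-1],
    [[0,0,0],[0,0,0],-1]
  ]
}}

```text
clock: 2.58
ee_pos: [586.5, 63.1, 111.8]
orientation: [-0.079, 0.997, -0.001, -0.0]
force: [-0.8, 0.1, -0.2]
width: 88.0
grip_force: 0.0
```

```bash
python3 -c "
from h import *
o=get_obs();print(o['qpos'].round(2),o['force'].round(1))
plan([(584.5,66,110,99.3)],-1)"
```

```text
[-0.28  0.47  0.09  1.87 -0.05  0.81  1.56] [-0.8  0.1 -0.2]
at [586.5  63.1 111.8] yaw 99.0 tilt [-0.    -0.001 -1.   ] t 2.6
[[[0.003,0.006,0.004],[0,0,-0.005],-1]]
```

Call:
{"api": "jog_arm", "payload": {
  "plan": [
    [[0.003,0.006,0.05],[0,0,-0.005],-1],
    [[0,0,0.05],[0,0,0],-1],
    [[0,0,0.05],[0,0,0],-1],
    [[0,0,0.029],[0,0,0],-1],
    [[0,0,0],[0,0,0],0.5],
    [[0,0,0],[0,0,0],1],
    [[0,0,0],[0,0,0],1],
    [[0,0,0],[0,0,0],1]
  ]
}}

```text
clock: 3.25
ee_pos: [584.8, 69.8, 24.1]
orientation: [-0.084, 0.996, 0.0, 0.001]
force: [-0.8, 0.8, 0.0]
width: 64.7
grip_force: 0.0
```

Call:
{"api": "jog_arm", "payload": {
  "plan": [
    [[0,0,0],[0,0,0],1],
    [[0,0,0],[0,0,0],1],
    [[0,0,0],[0,0,0],1],
    [[0,0,0],[0,0,0],1]
  ]
}}

```text
clock: 3.58
ee_pos: [584.0, 69.1, 23.0]
orientation: [-0.084, 0.996, 0.0, 0.0]
force: [-0.1, 0.5, 0.3]
width: 38.0
grip_force: 0.0
```

Call:
{"api": "jog_arm", "payload": {
  "plan": [
    [[0,0,0],[0,0,0],1],
    [[0,0,0],[0,0,0],1],
    [[0,0,0],[0,0,0],1],
    [[0,0,0],[0,0,0],1],
    [[0,0,0],[0,0,0],1],
    [[0,0,0],[0,0,0],1]
  ]
}}

```text
clock: 4.08
ee_pos: [584.2, 66.4, 22.6]
orientation: [-0.083, 0.997, -0.001, 0.0]
force: [1.7, -5.7, 0.5]
width: 13.8
grip_force: 20.0
```

```bash
python3 -c "
from h import *
o=get_obs();print(o['width'],o['grip_force'],o['force'])
plan([],0)"
```

```text
13.776179235473252 19.992575347423553 [ 1.74859962 -5.74382042  0.51581793]
at [584.2  66.4  22.6] yaw 99.5 tilt [ 0.001 -0.002 -1.   ] t 4.1
```

Call:
{"api": "jog_arm", "payload": {
  "plan": [
    [[0.01,-0.004,0],[0,0,0],1],
    [[0.03,0,0],[0,0,0],1],
    [[0.04,0,0],[0,0,0],1],
    [[0.04,0,0],[0,0,0],1],
    [[0.04,0,0],[0,0,0],1],
    [[0.04,0,0],[0,0,0],1],
    [[0.03,0,0],[0,0,0],1],
    [[0.02,0,0],[0,0,0],1]
  ]
}}

```text
clock: 4.75
ee_pos: [459.6, 46.0, 22.6]
orientation: [-0.084, 0.996, 0.0, 0.0]
force: [21.0, 3.5, -12.7]
width: 14.0
grip_force: 20.0
```

Call:
{"api": "jog_arm", "payload": {
  "plan": [
    [[0.008,0,0],[0,0,0],1],
    [[0,0,0],[0,0,0],1]
  ]
}}

```text
clock: 4.92
ee_pos: [458.8, 45.9, 22.9]
orientation: [-0.084, 0.996, 0.0, 0.002]
force: [5.6, -0.1, -6.5]
width: 13.6
grip_force: 20.0
```

```bash
python3 -c "
from h import *
o=get_obs();print(o['width'],o['grip_force'],o['force'])
plan([],0)"
```

```text
13.55812625081703 19.998327791690826 [ 5.64565684 -0.14274275 -6.49214849]
at [458.8  45.9  22.9] yaw 99.6 tilt [ 0.005  0.001 -1.   ] t 4.9
```

Call:
{"api": "jog_arm", "payload": {
  "plan": [
    [[0,0,0],[0,0,0],0],
    [[0,0,0],[0,0,0],0],
    [[0,0,0],[0,0,0],0],
    [[0,0,0],[0,0,0],-0.3],
    [[0,0,-0.04],[0,0,0],-0.3],
    [[0,0,-0.08],[0,0,0],-0.3],
    [[0,0,-0.08],[0,0,0],-0.3],
    [[0,0,-0.08],[0,0,0],-0.3]
  ]
}}

```text
clock: 5.58
ee_pos: [456.0, 45.3, 164.0]
orientation: [-0.084, 0.996, -0.0, -0.001]
force: [1.1, 0.7, 0.1]
width: 56.7
grip_force: 0.0
```

Call:
{"api": "jog_arm", "payload": {
  "plan": [
    [[0,0.08,0],[0,0,0],-0.3],
    [[0,0.08,0],[0,0,0],-0.3],
    [[0,0.08,0],[0,0,0],-0.3],
    [[0,0.08,0],[0,0,0],-0.3],
    [[0,0.08,0],[0,0,0],-0.3],
    [[0,0,0],[0,0,0],-0.3]
  ]
}}

```text
clock: 6.08
ee_pos: [421.2, 251.2, 163.1]
orientation: [-0.089, 0.996, 0.002, 0.0]
force: [-0.2, 0.3, 1.4]
width: 56.8
grip_force: 0.0
```

```bash
cat >> h.py <<'E'
def mf(pts):
    """footprint rect -> centre, size, yaw of long axis"""
    (c,s,a)=cv2.minAreaRect(pts.astype(np.float32)); a=a if s[0]>s[1] else a+90
    return np.round(c,1),np.round(sorted(s),1),round((a+180)%180,1)
E
python3 - <<'E'
from h import *
o=get_obs();print(o["ee_pos"],o["width"])
ims=[]
for n in("top","side"):
    c=capture(n);w=world(c);np.savez(n+"1.npz",w=w,p=c["pixels"])
    for l in("mailer_upper","mailer_lower","tab_grip"):
        print(n,l,[(round(d["score"],2),np.round(d["box"])) for d in look_for(l,c)[:2]])
    X,Y,Z=w[...,0],w[...,1],w[...,2];P=c["pixels"].astype(int)
    # machine-frame coords
    t=np.radians(9.35);dx,dy=X-679.6,Y-81.3;mx=dx*np.cos(t)+dy*np.sin(t);my=-dx*np.sin(t)+dy*np.cos(t)
    ins=(mx>-207)&(mx<-82)&(abs(my)<66)
    for lo,hi in((24.5,34),(14.5,23)):
        m=ins&(Z>lo)&(Z<hi)&(P.min(-1)>130); print(n,lo,m.sum(),mf(w[m][:,:2]),np.median(Z[m]))
    f=ins&(P.max(-1)<80);print("floor",np.median(Z[f]))
b=(slice(165,245),slice(200,290)) if 0 else None
a=np.load("top1.npz")["p"][150:250,190:300];s=np.load("side1.npz")["p"][140:250,180:300]
im=np.hstack([cv2.resize(x,(400,int(400*x.shape[0]/x.shape[1])),interpolation=cv2.INTER_CUBIC)[:360] for x in(a,s)]);cv2.imwrite("pics/m1.png",im[...,::-1])
E
```

```text
[421.17371525 251.24544298 163.10642793] 56.81797138562714
top mailer_upper [(0.61, array([235., 187., 255., 214.]))]
top mailer_lower [(0.59, array([230., 192., 264., 214.]))]
top tab_grip [(0.93, array([217., 172., 276., 234.]))]
top 24.5 306 (array([533. ,  63.8]), array([32.5, 82.3]), 16.3) 28.29556559380535
top 14.5 162 (array([531.8,  63.2]), array([31.3, 83.5]), 72.1) 18.252054965724028
floor 8.703239372397888
side mailer_upper [(0.63, array([218., 182., 242., 200.]))]
side mailer_lower [(0.47, array([221., 184., 245., 209.]))]
side tab_grip [(0.81, array([196., 167., 271., 224.]))]
side 24.5 228 (array([536.8,  61.6]), array([33.6, 84. ]), 16.3) 26.894005298024865
side 14.5 109 (array([535.6,  69.2]), array([ 33.8, 101.2]), 74.5) 16.667453143908006
floor 7.914163875327404
```

View pics/m1.png

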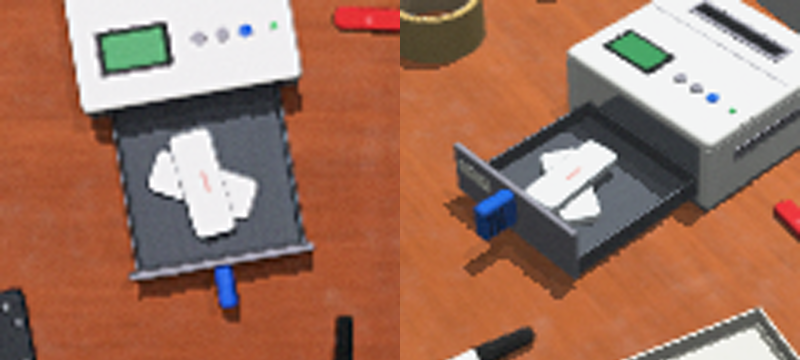

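Picture: upper mailer centre near (203,183) in the left crop, long axis running upper-left to lower-right (world yaw about 16°). The lower one is beneath it, ends at (160,180) and (245,195), yaw about 73°. Heights 28 and 18 mm match the expected 29 and 19.

```bash
python3 -c "
from h import *
plan([(534.8,62.8,110,106.3),(534.8,62.8,60,106.3)],-0.3)"
```

```text
at [423.8 241.2 162.6] yaw 99.5 tilt [-0. -0. -1.] t 6.5
[[[-0.027,-0.065,0.018],[0,0,-0.019],-0.3],[[-0.025,-0.065,0.018],[0,0,-0.019],-0.3],[[-0.024,-0.066,0.018],[0,0,-0.019],-0.3],[[-0.023,-0.066,0.018],[0,0,-0.019],-0.3],[[-0.021,-0.067,0.018],[0,0,-0.019],-0.3],[[-0.02,-0.067,0.018],[0,0,-0.019],-0.3],[[0.0,0.0,0.05],[0,0,-0.0],-0.3],[[0.0,0.0,0.05],[0,0,-0.0],-0.3]]
```

Call:
{"api": "jog_arm", "payload": {
  "plan": [
    [[-0.027,-0.065,0.018],[0,0,-0.019],-0.3],
    [[-0.025,-0.065,0.018],[0,0,-0.019],-0.3],
    [[-0.024,-0.066,0.018],[0,0,-0.019],-0.3],
    [[-0.023,-0.066,0.018],[0,0,-0.019],-0.3],
    [[-0.021,-0.067,0.018],[0,0,-0.019],-0.3],
    [[-0.02,-0.067,0.018],[0,0,-0.019],-0.3],
    [[0,0,0.05],[0,0,0],-0.3],
    [[0,0,0.05],[0,0,0],-0.3]
  ],
  "newtons": 12
}}

```text
clock: 7.15
ee_pos: [536.8, 60.6, 58.7]
orientation: [-0.14, 0.99, -0.001, 0.002]
force: [0.3, 0.7, -0.3]
width: 57.2
grip_force: 0.0
```

Call:
{"api": "jog_arm", "payload": {
  "plan": [
    [[0,0,0],[0,0,0],-0.3],
    [[0,0,0],[0,0,0],-0.3]
  ]
}}

```text
clock: 7.32
ee_pos: [533.6, 63.6, 58.0]
orientation: [-0.143, 0.99, -0.0, -0.002]
force: [-0.7, 1.1, -0.0]
width: 57.0
grip_force: 0.0
```

```bash
python3 -c "
from h import *
plan([(534.8,62.8,22,106.3)],-0.3,13)"
```

```text
at [533.6  63.6  58. ] yaw 106.4 tilt [-0.003 -0.001 -1.   ] t 7.3
[[[-0.001,-0.001,0.024],[0,0,0.001],-0.3],[[-0.001,-0.001,0.024],[0,0,0.001],-0.3],[[-0.001,-0.001,0.024],[0,0,0.001],-0.3]]
```

Call:
{"api": "jog_arm", "payload": {
  "plan": [
    [[-0.002,0,0.03],[0,0,0],-0.3],
    [[0,0,0.03],[0,0,0],-0.3],
    [[0,0,0.012],[0,0,0],-0.3],
    [[0,0,0],[0,0,0],0.1],
    [[0,0,0],[0,0,0],0.3],
    [[0,0,0],[0,0,0],1],
    [[0,0,0],[0,0,0],1],
    [[0,0,0],[0,0,0],1]
  ]
}}

```text
clock: 7.98
ee_pos: [536.3, 64.9, 23.7]
orientation: [-0.143, 0.99, 0.0, 0.001]
force: [-0.5, 0.7, 5.1]
width: 33.0
grip_force: 12.0
```

Call:
{"api": "jog_arm", "payload": {
  "plan": [
    [[0,0,0],[0,0,0],1],
    [[0,0,0],[0,0,0],1]
  ]
}}

```text
clock: 8.15
ee_pos: [536.4, 64.9, 23.7]
orientation: [-0.143, 0.99, 0.0, 0.001]
force: [-1.4, 0.2, 6.9]
width: 32.8
grip_force: 12.0
```

Call:
{"api": "jog_arm", "payload": {
  "plan": [
    [[0,0,-0.02],[0,0,0],1],
    [[0,0,-0.04],[0,0,0],1],
    [[0,0,-0.06],[0,0,0],1],
    [[0,0,-0.06],[0,0,0],1],
    [[0,0,0],[0,0,0],1]
  ]
}}

```text
clock: 8.57
ee_pos: [539.1, 65.2, 118.5]
orientation: [-0.143, 0.99, 0.0, 0.004]
force: [1.0, 0.4, 1.0]
width: 32.9
grip_force: 12.0
```

```bash
python3 - <<'E'
from h import *
o=get_obs();print(o["width"],o["grip_force"],o["force"].round(1))
c=capture("top");w=world(c);X,Y,Z=w[...,0],w[...,1],w[...,2];P=c["pixels"].astype(int)
m=(Z>10)&(Z<28)&(X>410)&(X<610)&(Y>-330)&(Y<-90);print(mf(w[m][:,:2]))
c=capture("side");w=world(c)
im=cv2.resize(c["pixels"][140:250,180:300],None,fx=4,fy=4,interpolation=cv2.INTER_CUBIC);cv2.imwrite("pics/m2.png",im[...,::-1])
plan([(494,-252,110,82.5),(494,-252,45,82.5)],1,30)
E
```

```text
32.85144082762763 11.999973356723785 [1.  0.4 1. ]
(array([ 499.8, -210. ]), array([128.1, 176.8]), 82.5)
at [536.5  64.9 114.3] yaw 106.5 tilt [ 0.003  0.001 -1.   ] t 8.7
[[[0.024,-0.053,0.001],[0,0,0.036],1],[[0.022,-0.054,0.001],[0,0,0.036],1],[[0.02,-0.055,0.001],[0,0,0.036],1],[[0.018,-0.055,0.001],[0,0,0.036],1],[[0.015,-0.056,0.001],[0,0,0.036],1],[[0.013,-0.057,0.001],[0,0,0.036],1],[[0.011,-0.057,0.001],[0,0,0.036],1],[[0.009,-0.057,0.001],[0,0,0.036],1]]
[[[0.007,-0.058,0.001],[0,0,0.036],1],[[0.005,-0.058,0.001],[0,0,0.036],1],[[0.002,-0.058,0.001],[0,0,0.036],1],[[0.0,0.0,0.043],[0,0,-0.0],1],[[0.0,0.0,0.043],[0,0,-0.0],1],[[0.0,0.0,0.043],[0,0,-0.0],1]]
```

View pics/m2.png

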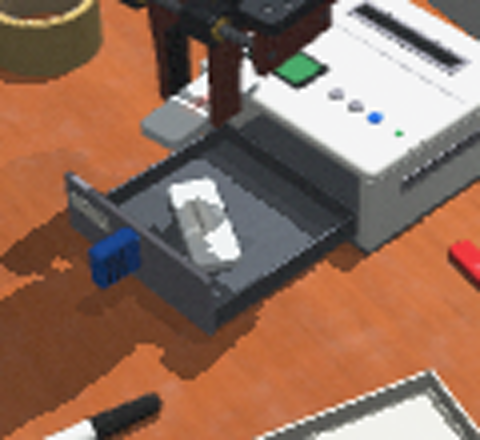

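The upper mailer hangs level in the fingers (185,115), and the lower one lies alone in the catch tray (210,220).

Call:
{"api": "jog_arm", "payload": {
  "plan": [
    [[0.024,-0.053,0],[0,0,0.036],1],
    [[0.022,-0.054,0],[0,0,0.036],1],
    [[0.02,-0.055,0],[0,0,0.036],1],
    [[0.018,-0.055,0],[0,0,0.036],1],
    [[0.015,-0.056,0],[0,0,0.036],1],
    [[0.013,-0.057,0],[0,0,0.036],1],
    [[0.011,-0.057,0],[0,0,0.036],1],
    [[0.009,-0.057,0],[0,0,0.036],1]
  ]
}}

```text
clock: 9.33
ee_pos: [503.3, -166.9, 111.4]
orientation: [0.008, 1.0, 0.0, -0.001]
force: [0.2, -0.4, -0.2]
width: 32.8
grip_force: 12.0
```

Call:
{"api": "jog_arm", "payload": {
  "plan": [
    [[0.007,-0.058,0],[0,0,0.036],1],
    [[0.005,-0.058,0],[0,0,0.036],1],
    [[0.002,-0.058,0],[0,0,0.036],1],
    [[0,0,0.02],[0,0,0],1],
    [[0,0,0.04],[0,0,0],1],
    [[0,0,0.04],[0,0,0],1],
    [[0,0,0.03],[0,0,0],1],
    [[0,0,0],[0,0,0],1]
  ]
}}

```text
clock: 10.0
ee_pos: [490.3, -250.6, 43.7]
orientation: [0.063, 0.998, 0.001, -0.004]
force: [-0.5, -0.4, 0.1]
width: 33.5
grip_force: 12.0
```

```bash
python3 - <<'E'
from h import *
o=get_obs();print(o["width"],o["grip_force"],o["force"].round(1))
plan([(494,-252,10,82.5)],1,15)
E
```

```text
33.47084117771684 11.999944299459457 [-0.5 -0.4  0.1]
at [ 490.3 -250.6   43.7] yaw 82.8 tilt [-0.007  0.003 -1.   ] t 10.0
[[[-0.003,-0.001,0.022],[0,0,0.001],1],[[-0.003,-0.001,0.022],[0,0,0.001],1],[[-0.003,-0.001,0.022],[0,0,0.001],1]]
```

Call:
{"api": "jog_arm", "payload": {
  "plan": [
    [[-0.006,0,0.025],[0,0,0],1],
    [[0,0,0.025],[0,0,0],1],
    [[0,0,0.014],[0,0,0],1],
    [[0,0,0],[0,0,0],1]
  ]
}}

```text
clock: 10.33
ee_pos: [495.4, -252.1, 14.0]
orientation: [0.063, 0.998, 0.0, -0.001]
force: [0.8, -0.1, -0.3]
width: 32.8
grip_force: 12.0
```

Call:
{"api": "jog_arm", "payload": {
  "plan": [
    [[0,0,0.004],[0,0,0],1],
    [[0,0,0],[0,0,0],1]
  ]
}}

```text
clock: 10.5
ee_pos: [496.5, -252.8, 13.7]
orientation: [0.063, 0.998, -0.0, 0.0]
force: [-0.9, 0.7, 0.1]
width: 33.1
grip_force: 12.0
```

Call:
{"api": "jog_arm", "payload": {
  "plan": [
    [[0,0,0.006],[0,0,0],1],
    [[0,0,0],[0,0,0],1]
  ]
}}

```text
clock: 10.67
ee_pos: [496.5, -252.8, 10.7]
orientation: [0.063, 0.998, -0.0, 0.0]
force: [-0.1, -0.5, -0.8]
width: 32.8
grip_force: 12.0
```

Call:
{"api": "jog_arm", "payload": {
  "plan": [
    [[0,0,0.004],[0,0,0],1],
    [[0,0,0],[0,0,0],1],
    [[0,0,0],[0,0,0],1]
  ]
}}

```text
clock: 10.92
ee_pos: [496.3, -252.7, 8.7]
orientation: [0.063, 0.998, 0.0, 0.0]
force: [-0.6, 0.1, -0.0]
width: 32.7
grip_force: 12.0
```

Call:
{"api": "jog_arm", "payload": {
  "plan": [
    [[0,0,0.003],[0,0,0],1],
    [[0,0,0],[0,0,0],1]
  ]
}}

```text
clock: 11.08
ee_pos: [496.6, -252.8, 7.4]
orientation: [0.063, 0.998, -0.0, 0.0]
force: [0.4, 1.5, 2.8]
width: 32.4
grip_force: 12.0
```

Call:
{"api": "jog_arm", "payload": {
  "plan": [
    [[0,0,0.002],[0,0,0],1],
    [[0,0,0],[0,0,0],1]
  ]
}}

```text
clock: 11.25
ee_pos: [496.7, -252.9, 6.9]
orientation: [0.063, 0.998, -0.0, 0.0]
force: [-1.4, 0.4, 8.4]
width: 32.7
grip_force: 12.0
```

Call:
{"api": "jog_arm", "payload": {
  "plan": [
    [[0,0,-0.002],[0,0,0],-0.05],
    [[0,0,0],[0,0,0],-0.05],
    [[0,0,0],[0,0,0],-0.05],
    [[0,0,0],[0,0,0],-0.05],
    [[0,0,-0.02],[0,0,0],-0.05],
    [[0,0,-0.05],[0,0,0],-0.3],
    [[0,0,-0.08],[0,0,0],-0.3],
    [[0,0,-0.07],[0,0,0],-0.3]
  ]
}}

```text
clock: 11.92
ee_pos: [495.7, -252.7, 118.8]
orientation: [0.064, 0.998, 0.0, -0.001]
force: [1.2, -1.1, 1.0]
width: 57.2
grip_force: 0.0
```

```bash
python3 - <<'E'
from h import *
o=get_obs();print(o["width"],o["ee_pos"])
t=np.radians(9.35)
for n in("top","side"):
    c=capture(n);w=world(c);X,Y,Z=w[...,0],w[...,1],w[...,2];P=c["pixels"].astype(int)
    dx,dy=X-679.6,Y-81.3;mx=dx*np.cos(t)+dy*np.sin(t);my=-dx*np.sin(t)+dy*np.cos(t)
    ins=(mx>-203)&(mx<-82)&(abs(my)<62)
    m=ins&(Z>13.5)&(Z<24)&(P.min(-1)>90);print(n,m.sum(),mf(w[m][:,:2]),np.median(Z[m]))
    a=np.radians(-7.5);dx,dy=X-499.7,Y+210.2;tx=dx*np.cos(a)+dy*np.sin(a);ty=-dx*np.sin(a)+dy*np.cos(a)
    m=(abs(tx)<58)&(abs(ty)<82)&(Z>8)&(Z<17)
    if m.sum()>10:print("tote",m.sum(),cv2.minAreaRect(np.stack([tx[m],ty[m]],-1).astype(np.float32)),np.median(Z[m]),Z[m].std())
plan([(534,63,120,-16)],-0.3)
E
```

```text
57.207863761860416 [ 495.72032987 -252.68580542  118.77890558]
top 317 (array([538.9,  53.6]), array([ 84.7, 105.8]), 95.7) 18.58362443361102
tote 36 ((0.88458251953125, -1.577972412109375), (149.8103790283203, 114.75843048095703), 88.97987365722656) 8.714060118660768 1.7139228384731906
side 244 (array([534.5,  60.4]), array([31.9, 84.4]), 71.4) 16.63622226004611
tote 461 ((-7.579303741455078, 9.73248291015625), (102.47068786621094, 143.46353149414062), 0.7128010988235474) 11.014109342019196 1.601251875477619
at [ 499.8 -254.6  123.2] yaw 82.7 tilt [ 0.01  -0.003 -1.   ] t 12.0
[[[0.001,0.043,0.0],[0,0,0.11],-0.3],[[0.006,0.042,0.0],[0,0,0.11],-0.3],[[0.011,0.041,0.0],[0,0,0.11],-0.3],[[0.015,0.04,0.0],[0,0,0.11],-0.3],[[0.02,0.038,0.0],[0,0,0.11],-0.3],[[0.024,0.035,0.0],[0,0,0.11],-0.3],[[0.028,0.032,0.0],[0,0,0.11],-0.3],[[0.031,0.029,0.0],[0,0,0.11],-0.3]]
[[[0.034,0.025,0.0],[0,0,0.11],-0.3],[[0.037,0.021,0.0],[0,0,0.11],-0.3],[[0.039,0.017,0.0],[0,0,0.11],-0.3],[[0.041,0.012,0.0],[0,0,0.11],-0.3],[[0.042,0.007,0.0],[0,0,0.11],-0.3],[[0.043,0.002,0.0],[0,0,0.11],-0.3],[[0.043,-0.002,0.0],[0,0,0.11],-0.3]]
```

Call:
{"api": "jog_arm", "payload": {
  "plan": [
    [[0.001,0.043,0],[0,0,0.112],-0.3],
    [[0.006,0.042,0],[0,0,0.112],-0.3],
    [[0.011,0.041,0],[0,0,0.112],-0.3],
    [[0.015,0.04,0],[0,0,0.112],-0.3],
    [[0.02,0.038,0],[0,0,0.112],-0.3],
    [[0.024,0.035,0],[0,0,0.112],-0.3],
    [[0.028,0.032,0],[0,0,0.112],-0.3],
    [[0.031,0.029,0],[0,0,0.112],-0.3]
  ]
}}

```text
clock: 12.68
ee_pos: [514.8, -82.2, 117.0]
orientation: [0.51, 0.86, -0.0, -0.0]
force: [-0.1, 0.3, -1.5]
width: 57.0
grip_force: 0.0
```

Call:
{"api": "jog_arm", "payload": {
  "plan": [
    [[0.034,0.025,0],[0,0,0.112],-0.3],
    [[0.037,0.021,0],[0,0,0.112],-0.3],
    [[0.039,0.017,0],[0,0,0.112],-0.3],
    [[0.041,0.012,0],[0,0,0.112],-0.3],
    [[0.042,0.007,0],[0,0,0.112],-0.3],
    [[0.043,0.002,0],[0,0,0.112],-0.3],
    [[0.043,-0.002,0],[0,0,0.112],-0.3],
    [[0,0,0],[0,0,0],-0.3]
  ]
}}

```text
clock: 13.35
ee_pos: [535.3, 70.0, 116.6]
orientation: [0.809, 0.588, 0.0, -0.001]
force: [1.1, 0.1, -0.1]
width: 57.3
grip_force: 0.0
```

```bash
python3 - <<'E'
from h import *
o=get_obs();print(o["width"],o["ee_pos"],o["qpos"].round(2))
plan([(533.7,62,120,-18.3),(533.7,62,50,-18.3)],-0.3,25)
t=np.radians(9.35)
c=capture("side");s=c["pixels"]
c=capture("top");w=world(c);X,Y,Z=w[...,0],w[...,1],w[...,2];P=c["pixels"].astype(int)
a=np.radians(-7.5);dx,dy=X-499.7,Y+210.2;tx=dx*np.cos(a)+dy*np.sin(a);ty=-dx*np.sin(a)+dy*np.cos(a)
m=(abs(tx)<56)&(abs(ty)<78)&(Z>9.5)&(Z<17)
if m.sum()>10:print("tote",m.sum(),cv2.minAreaRect(np.stack([tx[m],ty[m]],-1).astype(np.float32)),np.median(Z[m]))
k=lambda x:cv2.resize(x,(400,400*x.shape[0]//x.shape[1]),interpolation=cv2.INTER_CUBIC)[:380]
im=np.hstack([k(c["pixels"][160:255,285:385]),k(s[150:245,190:290])]);cv2.imwrite("pics/m3.png",im[...,::-1])
E
```

```text
57.30229260552938 [535.28582265  69.97012518 116.60832058] [-0.71  0.44  0.59  2.01 -0.34  0.79 -0.23]
at [535.3  70.  116.6] yaw -18.0 tilt [-0.001  0.001 -1.   ] t 13.3
[[[-0.016,0.002,-0.007],[0,0,0.005],-0.3],[[0.0,0.0,0.047],[0,0,-0.0],-0.3],[[0.0,0.0,0.047],[0,0,-0.0],-0.3],[[0.0,0.0,0.047],[0,0,-0.0],-0.3]]
tote 283 ((-1.7795219421386719, -42.04008483886719), (33.51671600341797, 82.99272918701172), 89.5592269897461) 12.922198848900962
```

View pics/m3.png

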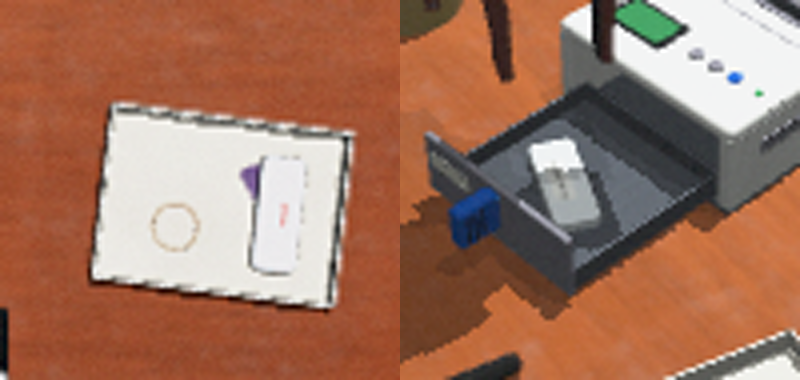

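Left: the upper mailer lies flat in the tote at (278,215), measured top 12.9 mm. Right: the lower mailer is at (565,185) in the catch tray.

Call:
{"api": "jog_arm", "payload": {
  "plan": [
    [[-0.016,0.002,0.01],[0,0,0.005],-0.3],
    [[0,0,0.05],[0,0,0],-0.3],
    [[0,0,0.05],[0,0,0],-0.3],
    [[0,0,0.03],[0,0,0],-0.3],
    [[0,0,0],[0,0,0],-0.3],
    [[0,0,0],[0,0,0],-0.3]
  ]
}}

```text
clock: 13.95
ee_pos: [532.8, 54.5, 46.7]
orientation: [0.812, 0.584, -0.001, -0.0]
force: [-0.3, 0.1, 0.2]
width: 57.1
grip_force: 0.0
```

```bash
python3 - <<'E'
from h import *
plan([(533.7,62,13,-18.3)],-0.3,15)
E
```

```text
at [532.8  54.5  46.7] yaw -18.5 tilt [-0.002 -0.001 -1.   ] t 13.9
[[[0.005,-0.001,0.022],[0,0,-0.001],-0.3],[[0.005,-0.001,0.022],[0,0,-0.001],-0.3],[[0.005,-0.001,0.022],[0,0,-0.001],-0.3]]
```

Call:
{"api": "jog_arm", "payload": {
  "plan": [
    [[0.007,-0.001,0.02],[0,0,0],-0.3],
    [[0.007,0,0.025],[0,0,0],-0.3],
    [[0,0,0.02],[0,0,0],-0.3],
    [[0,0,0.003],[0,0,0],-0.3],
    [[0,0,0],[0,0,0],-0.3],
    [[0,0,0],[0,0,0],-0.3]
  ]
}}

```text
clock: 14.45
ee_pos: [535.3, 63.4, 13.1]
orientation: [0.811, 0.585, -0.0, 0.0]
force: [0.1, -0.5, 0.8]
width: 57.1
grip_force: 0.0
```

Call:
{"api": "jog_arm", "payload": {
  "plan": [
    [[0,0,0],[0,0,0],0.1],
    [[0,0,0],[0,0,0],0.3],
    [[0,0,0],[0,0,0],1],
    [[0,0,0],[0,0,0],1],
    [[0,0,0],[0,0,0],1],
    [[0,0,0],[0,0,0],1],
    [[0,0,0],[0,0,0],1]
  ]
}}

```text
clock: 15.03
ee_pos: [535.5, 63.6, 13.4]
orientation: [0.811, 0.585, 0.0, -0.0]
force: [-1.1, -0.1, 3.8]
width: 32.9
grip_force: 12.0
```

Call:
{"api": "jog_arm", "payload": {
  "plan": [
    [[0,0,-0.02],[0,0,0],1],
    [[0,0,-0.04],[0,0,0],1],
    [[0,0,-0.06],[0,0,0],1],
    [[0,0,-0.06],[0,0,0],1],
    [[0,0,-0.03],[0,0,0],1],
    [[0,0,0],[0,0,0],1],
    [[0,0,0],[0,0,0],1]
  ]
}}

```text
clock: 15.62
ee_pos: [535.7, 63.9, 119.0]
orientation: [0.811, 0.585, 0.001, 0.0]
force: [-0.5, -0.1, -0.5]
width: 32.8
grip_force: 12.0
```

```bash
python3 - <<'E'
from h import *
o=get_obs();print(o["width"],o["grip_force"],o["force"].round(1))
plan([(505.2,-168.5,112,-97.5),(505.2,-168.5,45,-97.5)],1,23)
E
```

```text
32.797245125420154 11.999982297420502 [-0.5 -0.1 -0.5]
at [535.7  63.9 119. ] yaw -18.4 tilt [ 0.002  0.001 -1.   ] t 15.6
[[[-0.038,0.007,0.001],[0,0,0.11],1],[[-0.037,0.012,0.001],[0,0,0.11],1],[[-0.036,0.016,0.001],[0,0,0.11],1],[[-0.034,0.02,0.001],[0,0,0.11],1],[[-0.031,0.024,0.001],[0,0,0.11],1],[[-0.028,0.027,0.001],[0,0,0.11],1],[[-0.025,0.03,0.001],[0,0,0.11],1],[[-0.021,0.033,0.001],[0,0,0.11],1]]
[[[-0.017,0.035,0.001],[0,0,0.11],1],[[-0.013,0.037,0.001],[0,0,0.11],1],[[-0.009,0.038,0.001],[0,0,0.11],1],[[-0.004,0.039,0.001],[0,0,0.11],1],[[0.0,0.0,0.045],[0,0,-0.0],1],[[0.0,0.0,0.045],[0,0,-0.0],1],[[0.0,0.0,0.045],[0,0,-0.0],1]]
```

Call:
{"api": "jog_arm", "payload": {
  "plan": [
    [[-0.038,0.007,0],[0,0,0.11],1],
    [[-0.037,0.012,0],[0,0,0.11],1],
    [[-0.036,0.016,0],[0,0,0.11],1],
    [[-0.034,0.02,0],[0,0,0.11],1],
    [[-0.031,0.024,0],[0,0,0.11],1],
    [[-0.028,0.027,0],[0,0,0.11],1],
    [[-0.025,0.03,0],[0,0,0.11],1],
    [[-0.021,0.033,0],[0,0,0.11],1]
  ]
}}

```text
clock: 16.28
ee_pos: [513.7, -92.2, 116.9]
orientation: [0.987, 0.161, -0.001, -0.0]
force: [-0.2, -0.9, -1.2]
width: 32.9
grip_force: 12.0
```

Call:
{"api": "jog_arm", "payload": {
  "plan": [
    [[-0.017,0.035,0],[0,0,0.11],1],
    [[-0.013,0.037,0],[0,0,0.11],1],
    [[-0.009,0.038,0],[0,0,0.11],1],
    [[-0.004,0.039,0],[0,0,0.11],1],
    [[0,0,0.03],[0,0,0],1],
    [[0,0,0.04],[0,0,0],1],
    [[0,0,0.04],[0,0,0],1],
    [[0,0,0.02],[0,0,0],1]
  ]
}}

```text
clock: 16.95
ee_pos: [503.2, -168.4, 50.1]
orientation: [0.998, -0.066, -0.002, -0.0]
force: [-0.2, 0.1, -0.4]
width: 33.0
grip_force: 12.0
```

Call:
{"api": "jog_arm", "payload": {
  "plan": [
    [[0,0,0],[0,0,0],1],
    [[0,0,0],[0,0,0],1],
    [[0,0,0],[0,0,0],1]
  ]
}}

```text
clock: 17.2
ee_pos: [505.6, -169.3, 53.6]
orientation: [0.998, -0.066, 0.0, 0.0]
force: [-0.2, -0.4, -0.4]
width: 32.9
grip_force: 12.0
```

```bash
python3 - <<'E'
from h import *
o=get_obs();print(o["width"],o["grip_force"],o["force"].round(1))
plan([(505.2,-168.5,12,-97.5)],1,10)
E
```

```text
32.88831022201743 11.999958604574203 [-0.2 -0.4 -0.4]
at [ 505.6 -169.3   53.6] yaw -97.6 tilt [ 0. -0. -1.] t 17.2
[[[-0.0,-0.0,0.017],[0,0,-0.0],1],[[-0.0,-0.0,0.017],[0,0,-0.0],1],[[-0.0,-0.0,0.017],[0,0,-0.0],1],[[-0.0,-0.0,0.017],[0,0,-0.0],1],[[-0.0,-0.0,0.017],[0,0,-0.0],1]]
```

Call:
{"api": "jog_arm", "payload": {
  "plan": [
    [[0,0,0.02],[0,0,0],1],
    [[0,0,0.025],[0,0,0],1],
    [[0,0,0.025],[0,0,0],1],
    [[0,0,0.014],[0,0,0],1],
    [[0,0,0.004],[0,0,0],1],
    [[0,0,0],[0,0,0],1],
    [[0,0,0],[0,0,0],1]
  ]
}}

```text
clock: 17.78
ee_pos: [505.3, -169.3, 9.1]
orientation: [0.998, -0.066, -0.0, 0.0]
force: [-0.2, -0.4, -0.8]
width: 32.6
grip_force: 12.0
```

Call:
{"api": "jog_arm", "payload": {
  "plan": [
    [[0,0,0.003],[0,0,0],1],
    [[0,0,0],[0,0,0],1],
    [[0,0,0],[0,0,0],1]
  ]
}}

```text
clock: 18.03
ee_pos: [505.6, -169.0, 7.9]
orientation: [0.998, -0.066, 0.0, -0.0]
force: [-0.1, 1.1, 0.0]
width: 32.9
grip_force: 12.0
```

Call:
{"api": "jog_arm", "payload": {
  "plan": [
    [[0,0,0.002],[0,0,0],1],
    [[0,0,0],[0,0,0],1]
  ]
}}

```text
clock: 18.2
ee_pos: [505.7, -169.1, 7.2]
orientation: [0.998, -0.066, 0.0, -0.0]
force: [-0.3, 0.4, 5.6]
width: 32.8
grip_force: 12.0
```

Call:
{"api": "jog_arm", "payload": {
  "plan": [
    [[0,0,-0.002],[0,0,0],-0.05],
    [[0,0,0],[0,0,0],-0.05],
    [[0,0,0],[0,0,0],-0.05],
    [[0,0,0],[0,0,0],-0.05],
    [[0,0,-0.02],[0,0,0],-0.05],
    [[0,0,-0.05],[0,0,0],-0.05],
    [[0,0,-0.08],[0,0,0],-0.05],
    [[0,0,-0.07],[0,0,0],-0.05]
  ]
}}

```text
clock: 18.87
ee_pos: [504.5, -169.4, 119.3]
orientation: [0.998, -0.067, -0.001, 0.0]
force: [0.6, -0.7, -0.5]
width: 46.2
grip_force: 0.0
```

Call:
{"api": "jog_arm", "payload": {
  "plan": [
    [[0,0,0],[0,0,0],-0.05],
    [[0,0,0],[0,0,0],-0.05]
  ]
}}

```text
clock: 19.03
ee_pos: [506.6, -169.2, 119.8]
orientation: [0.998, -0.066, 0.002, -0.0]
force: [-0.2, -0.5, 0.1]
width: 45.9
grip_force: 0.0
```

```bash
python3 - <<'E'
from h import *
plan([(458,46,110,-80.7),(458,46,60,-80.7)],-0.05,30)
E
```

```text
at [ 506.6 -169.2  119.8] yaw -97.6 tilt [ 0.004 -0.    -1.   ] t 19.0
[[[-0.019,-0.052,0.002],[0,0,-0.035],-0.05],[[-0.017,-0.052,0.002],[0,0,-0.035],-0.05],[[-0.015,-0.053,0.002],[0,0,-0.035],-0.05],[[-0.013,-0.054,0.002],[0,0,-0.035],-0.05],[[-0.011,-0.054,0.002],[0,0,-0.035],-0.05],[[-0.009,-0.054,0.002],[0,0,-0.035],-0.05],[[-0.007,-0.055,0.002],[0,0,-0.035],-0.05],[[-0.005,-0.055,0.002],[0,0,-0.035],-0.05]]
[[[0.0,0.0,0.05],[0,0,-0.0],-0.05],[[0.0,0.0,0.05],[0,0,-0.0],-0.05]]
```

Call:
{"api": "jog_arm", "payload": {
  "plan": [
    [[-0.019,-0.052,0],[0,0,-0.035],-0.05],
    [[-0.017,-0.052,0],[0,0,-0.035],-0.05],
    [[-0.015,-0.053,0],[0,0,-0.035],-0.05],
    [[-0.013,-0.054,0],[0,0,-0.035],-0.05],
    [[-0.011,-0.054,0],[0,0,-0.035],-0.05],
    [[-0.009,-0.054,0],[0,0,-0.035],-0.05],
    [[-0.007,-0.055,0],[0,0,-0.035],-0.05],
    [[-0.005,-0.055,0],[0,0,-0.035],-0.05]
  ],
  "newtons": 20
}}

```text
clock: 19.7
ee_pos: [456.5, 47.7, 116.9]
orientation: [0.997, 0.081, -0.001, 0.0]
force: [0.9, 0.2, -0.1]
width: 45.9
grip_force: 0.0
```

Call:
{"api": "jog_arm", "payload": {
  "plan": [
    [[0,0,0.03],[0,0,0],-0.05],
    [[0,0,0],[0,0,0],-0.05],
    [[0,0,0],[0,0,0],-0.05],
    [[0,0,0],[0,0,0],-0.05]
  ]
}}

```text
clock: 20.03
ee_pos: [457.7, 45.1, 102.7]
orientation: [0.997, 0.079, -0.0, 0.0]
force: [0.4, -0.4, 1.0]
width: 45.6
grip_force: 0.0
```

```bash
python3 - <<'E'
from h import *
plan([(458,46,23,-80.7)],-0.05,25)
c=capture("top");w=world(c);X,Y,Z=w[...,0],w[...,1],w[...,2]
np.savez("top2.npz",w=w,p=c["pixels"])
a=np.radians(-7.5);dx,dy=X-499.7,Y+210.2;tx=dx*np.cos(a)+dy*np.sin(a);ty=-dx*np.sin(a)+dy*np.cos(a)
for s in(1,-1):
    m=(abs(tx)<56)&(ty*s>0)&(ty*s<78)&(Z>9.5)&(Z<17)
    print("tote",m.sum(),cv2.minAreaRect(np.stack([tx[m],ty[m]],-1).astype(np.float32)),np.median(Z[m]))
E
```

```text
at [457.7  45.1 102.7] yaw -80.9 tilt [-0.001 -0.001 -1.   ] t 20.0
[[[0.0,-0.0,0.04],[0,0,-0.001],-0.05],[[0.0,-0.0,0.04],[0,0,-0.001],-0.05],[[0.0,-0.0,0.04],[0,0,-0.001],-0.05],[[0.0,-0.0,0.04],[0,0,-0.001],-0.05]]
tote 301 ((2.69317626953125, 39.22361755371094), (96.41825866699219, 45.01118850708008), 8.343966484069824) 12.275735243100371
tote 284 ((-4.333038330078125, -41.63147735595703), (88.97492980957031, 34.00019073486328), 0.06647919118404388) 13.077662920172997
```

Both lie flat in the tote (tops at 12–13 mm). Now the tab.

Call:
{"api": "jog_arm", "payload": {
  "plan": [
    [[0,0,0.04],[0,0,0],-0.05],
    [[0,0,0.05],[0,0,0],-0.05],
    [[0,0,0.05],[0,0,0],-0.05],
    [[0,0,0.02],[0,0,0],-0.05],
    [[0,0,0],[0,0,0],0.3],
    [[0,0,0],[0,0,0],1],
    [[0,0,0],[0,0,0],1],
    [[0,0,0],[0,0,0],1]
  ]
}}

```text
clock: 20.75
ee_pos: [458.9, 46.2, 23.6]
orientation: [0.997, 0.08, 0.001, -0.0]
force: [-0.2, -0.1, 0.6]
width: 23.3
grip_force: 0.0
```

Call:
{"api": "jog_arm", "payload": {
  "plan": [
    [[0,0,0],[0,0,0],1],
    [[0,0,0],[0,0,0],1],
    [[0,0,0],[0,0,0],1]
  ]
}}

```text
clock: 21.0
ee_pos: [458.8, 45.9, 23.4]
orientation: [0.997, 0.08, 0.001, 0.0]
force: [0.2, -2.7, 7.9]
width: 14.0
grip_force: 20.0
```

```bash
python3 - <<'E'
from h import *
o=get_obs();print(o["width"],o["grip_force"],o["force"].round(1))
plan([],1,10)
E
```

```text
14.044328892561081 20.000888407230377 [ 0.2 -2.7  7.9]
at [458.8  45.9  23.4] yaw -80.8 tilt [ 0.002 -0.    -1.   ] t 21.0
```

Call:
{"api": "jog_arm", "payload": {
  "plan": [
    [[0.01,0,0],[0,0,0],1],
    [[0.03,0,0],[0,0,0],1],
    [[0.04,0,0],[0,0,0],1],
    [[0.04,0,0],[0,0,0],1],
    [[0.04,0,0],[0,0,0],1],
    [[0.04,0,0],[0,0,0],1],
    [[0.03,0,0],[0,0,0],1],
    [[0.01,0,0],[0,0,0],1]
  ]
}}

```text
clock: 21.67
ee_pos: [578.9, 65.5, 23.4]
orientation: [0.997, 0.081, 0.001, 0.0]
force: [-1.8, -1.8, 9.7]
width: 14.0
grip_force: 20.0
```

Call:
{"api": "jog_arm", "payload": {
  "plan": [
    [[0.008,0,0],[0,0,0],1],
    [[0.004,0,0],[0,0,0],1],
    [[0,0,0],[0,0,0],1],
    [[0,0,0],[0,0,0],1]
  ]
}}

```text
clock: 22.0
ee_pos: [583.1, 66.2, 23.4]
orientation: [0.997, 0.08, 0.001, 0.0]
force: [1.1, -1.4, 5.4]
width: 13.6
grip_force: 20.0
```

Call:
{"api": "jog_arm", "payload": {
  "plan": [
    [[0.005,0,0],[0,0,0],1],
    [[0,0,0],[0,0,0],1],
    [[0,0,0],[0,0,0],1]
  ]
}}

```text
clock: 22.25
ee_pos: [585.3, 66.6, 23.4]
orientation: [0.997, 0.08, 0.001, 0.0]
force: [1.4, -2.4, 5.6]
width: 14.1
grip_force: 20.0
```

Call:
{"api": "jog_arm", "payload": {
  "plan": [
    [[0.003,0,0],[0,0,0],1],
    [[0,0,0],[0,0,0],1],
    [[0,0,0],[0,0,0],1]
  ]
}}

```text
clock: 22.5
ee_pos: [586.6, 66.8, 23.5]
orientation: [0.997, 0.08, 0.001, 0.0]
force: [0.7, -2.6, 5.7]
width: 13.7
grip_force: 20.0
```

Call:
{"api": "jog_arm", "payload": {
  "plan": [
    [[0.004,0,0],[0,0,0],1],
    [[0,0,0],[0,0,0],1],
    [[0,0,0],[0,0,0],1]
  ]
}}

```text
clock: 22.75
ee_pos: [587.1, 66.9, 23.4]
orientation: [0.997, 0.08, -0.001, -0.0]
force: [-4.4, -2.9, 10.4]
width: 13.7
grip_force: 20.0
```

Call:
{"api": "jog_arm", "payload": {
  "plan": [
    [[0.004,0,0],[0,0,0],1],
    [[0,0,0],[0,0,0],1],
    [[0,0,0],[0,0,0],1]
  ]
}}

```text
clock: 23.0
ee_pos: [587.4, 66.9, 23.2]
orientation: [0.997, 0.08, -0.002, -0.0]
force: [-7.9, -2.7, 15.6]
width: 14.1
grip_force: 20.0
```

Call:
{"api": "jog_arm", "payload": {
  "plan": [
    [[0,0,0],[0,0,0],0],
    [[0,0,0],[0,0,0],0],
    [[0,0,0],[0,0,0],0],
    [[0,0,0],[0,0,0],0],
    [[0,0,-0.03],[0,0,0],0],
    [[0,0,-0.07],[0,0,0],0],
    [[0,0,-0.08],[0,0,0],0],
    [[0,0,-0.08],[0,0,0],0]
  ]
}}

```text
clock: 23.67
ee_pos: [589.9, 67.8, 154.7]
orientation: [0.997, 0.08, -0.0, 0.0]
force: [1.6, 0.3, 0.7]
width: 44.1
grip_force: 0.0
```

Call:
{"api": "jog_arm", "payload": {
  "plan": [
    [[-0.05,-0.06,0],[0,0,0],0],
    [[-0.05,-0.06,0],[0,0,0],0],
    [[-0.05,-0.06,0],[0,0,0],0],
    [[-0.03,-0.06,0],[0,0,0],0],
    [[0,-0.06,0],[0,0,0],0],
    [[0,0,0],[0,0,0],0]
  ]
}}

```text
clock: 24.17
ee_pos: [475.5, 208.7, 153.2]
orientation: [0.996, 0.085, -0.0, -0.002]
force: [1.3, 2.1, 0.2]
width: 43.9
grip_force: 0.0
```

```bash
python3 - <<'E'
from h import *
o=get_obs();print(o["ee_pos"],o["force"].round(1))
s=capture("side")["pixels"];c=capture("top");w=world(c);X,Y,Z=w[...,0],w[...,1],w[...,2];P=c["pixels"].astype(int)
a=np.load("top0.npz");w0=a["w"];P0=a["p"].astype(int)
for ww,pp in((w0,P0),(w,P)):
    m=(pp[...,2]>pp[...,0]+50)&(ww[...,0]>530)&(ww[...,0]<610)&(abs(ww[...,1]-65)<40)&(ww[...,2]>45);print(m.sum(),ww[m].mean(0).round(1))
k=lambda x:cv2.resize(x,(400,400*x.shape[0]//x.shape[1]),interpolation=cv2.INTER_CUBIC)[:400]
im=np.hstack([k(c["pixels"][100:260,200:380]),k(s[120:280,190:370])]);cv2.imwrite("pics/m4.png",im[...,::-1])
E
```

```text
[475.50639113 208.6555882  153.19880617] [1.3 2.1 0.2]
53 [577.4  65.5  55. ]
54 [582.3  66.2  55.2]
```

View pics/m4.png

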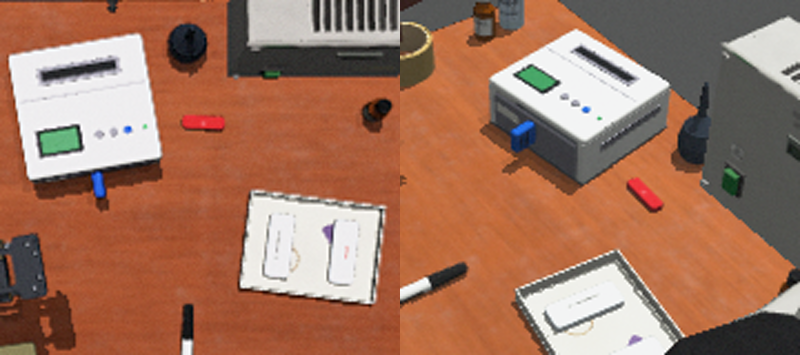

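The catch tray is fully in: the tab sits 5 mm further in than at the start, and I met the end stop. Both mailers lie flat, label side up and side by side, at (280,245) and (342,250). The stick and bottles haven't moved.

```bash
python3 -c "
from workcell import *
print(job_done())"
```

```text
the job is handed in; nothing more can be done
None
```

I moved both mailers to the carrying tray, upper one first. They lie flat, side by side and label side up. I then pushed the empty catch tray home to its stop, released the tab and handed the job in at about 24 s; no verdict came back.

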